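# Hold the angle gauge flush on the tilted mirror

## Robot

A 6-joint arm with a two-finger parallel gripper is mounted at the origin on the work surface. World frame = base frame: x ahead of the robot, y to its left, z up, the work surface at z = 0. Lengths are in mm, angles in rad, forces in N, time in s.
With the tool pointing down it reaches from about 400 to 925 mm from the base axis. Payload 12.5 kg.
Tool frame: the origin (TCP) lies on the centre line of the jaws, within the pads' length; the fingertips stand 19 mm ahead of it and the grasp point (between the pads) is the TCP; z points along the fingers, y is the line along which they close (so a half turn about z gives the same grasp; the last joint's range is limited). The gripper opens to 95 mm and grips with 3 to 60 N. Pads are 20 mm wide; open, the fingers measure 119 mm over their backs; the gripper's body (75 mm by 180 mm) begins 59 mm behind the grasp point.
Start: joints at [-1.212, 0.491, 1.559, -0, 1.092, -0.106], TCP at [280.177, -558.703, 197.961] pointing down, gripper open.
Joint ranges: [-3.1, 3.1], [-0.84, 2.19], [0.05, 2.79], [-1.13, 4.28], [0.06, 2.93], [-2.69, 2.69]. Speed limits (rad/s): [2.22, 2.22, 2.79, 3.14, 3.14, 3.14].

## Interface

Orientations are given as [roll, pitch, yaw] about the fixed x, y, z axes, in that order (R = Rz(yaw) Ry(pitch) Rx(roll)).
In Python, from cell import state, read_camera, job_done gives the robot as it stands.
- The arm moves only by the tool arm_command, never from a script. Its argument "deltas" is a list of rows, each an object of numbers: "dx", "dy", "dz": the shift along the world's x, y, z in m; "yaw": the turn about the world's z in degrees. In form: [{"dx": .., "dy": .., "dz": .., "yaw": ..}, ...]. A call has 1 to 20 rows; each row shifts and turns the commanded pose from where the row before left it; what a row does not reach is not made up. A row lasts 1/10 s, in which the tool goes at most 50 mm and 8.59 degrees, less where a joint would pass 70% of its speed; a pose out of reach is approached as far as the arm can. A call with a gripper value outside its range is refused whole. "gripper" is the finger opening in m, from 0 to 0.0951, set as the call begins (left out, the last holds). The fingers move at their own pace and stop on an object; the grip force is fixed at half the most. Time passes only in rows, so rows that do not move let the fingers close. It gives the time, the measured TCP pose, the force, the opening and the grip force at its end, in the units of the state.
- state(): the state, without advancing time (a new reading comes with each control period).
- read_camera(name): name is "side" or "top" or "wrist"; returns a dict with "color" (420x560x3 uint8, red, green, blue), "range_z" (420x560 float32, mm along the optical axis (not along the pixel's ray), 0 where there is no reading), "fx", "fy", "cx", "cy" (pixels), "k1" (the pictures are not rectified: a ray, as slopes to the right and down, at radius r is drawn at 1 + k1 r^2 times it, then the intrinsics apply), "extrinsics" (4x4, takes a point from camera to world coordinates). Camera axes: x right, y up, looking along -z (the intrinsics and any distortion apply to the point x, -y, -z); pixel columns grow to the right and rows downward; lengths in mm; the calibration is good to about 2 mm. A picture is of the moment at which its call begins.
- job_done(): hands the job in; it is judged then, once.
The state is a dict: "t": time; "joints": joint angles; "qvel": joint speeds; "tau": joint torques, N m; "eef_pos": TCP position; "tcp_rot": TCP orientation; "ft_force": force on the tool from outside, world axes, zero at the start; "moment": the same for the moment, N m; "opening": opening from 0.0 (shut) to 1.0 (fully open); "grip_force": force on a finger pad.
Only numpy, scipy, OpenCV 4.12 (cv2) and the standard library are available. Lean on these libraries where they do the work, as an engineer would, in place of code of your own. Each camera call takes 0.05 s, during which the arm holds its last target. There are 200 camera calls.

## Task

Pick up the digital angle gauge by its housing and take a tilt reading of the black dummy mirror: lay the gauge's foot on the sloping mirror face over the centre ring, long side running straight up and down the slope, tilted so that the whole foot sits flush. Keep it pressed there lightly and finish still gripping it (do not let go), with nothing but the gauge touching the mirror and its clips, no hard push on it, the free-spinning turntable left at the angle it stands at, and the cup, Barlow and filter cell left where they are.

Things in the scene. Friction and masses are not known exactly. Their poses are not given: they have to be found in the camera images.
- gauge_grip (a point): Digital angle gauge standing on the granite: bare steel foot bar 100 x 30 x 8 mm (x, y, z), grey plastic housing 62 x 30 x 52 mm centred on it, 60 mm tall in all, display on top, 0.16 to 0.26 kg. This point: on its middle axis 36 mm above the underside, in the housing, gripped across its 30 mm width (its y). x runs along the foot, z up out of the display.
- gauge_foot (a point): Centre of the flat underside of the gauge's foot (36 mm below gauge_grip along the gauge's z), same axes.
- gauge: The whole gauge; origin and axes as gauge_foot.
- mirror: Flat dummy mirror: black disc 150 mm across, 20 mm thick, white paper ring 15 mm across at the face's centre, in a black cell on a clamped tilt plate on the turntable. Origin: centre of the face, 0.15 to 0.17 m above the granite. x: along the face straight uphill, z: out of the face. It slopes 0.16 to 0.40 rad from level, rigid in tilt, downhill side towards the robot within 0.6 rad to either side.
- top_edge (a point): Uphill edge of the mirror face, 75 mm from its centre along its x. Three aluminium rim clips (straight downhill and 60 degrees either side of uphill) reach 6 mm in over the edge, 4 mm proud of the face, screw heads 2 mm more. The mirror floats on springs along its own z: pushed square it gives 1 mm per 2.5 N after the first 0.5 to 2 N, and bottoms at 8 mm.
- turntable (a joint): Angle of the turntable (rad, anticlockwise from above positive; 0: mirror slopes down straight towards -x). Cast aluminium platter 260 mm across, top 55 mm above the granite, spins almost freely (0.02 N m). Its upright axis passes 10 to 30 mm uphill of the mirror's centre.
- cup: White ceramic eyepiece tray cup, 76 mm across, 55 mm tall, standing loose on the granite; origin at the centre of its underside. Leave it alone.
- barlow: Chrome Barlow lens tube standing upright, 42 mm across, 102 mm tall, loose; origin at the centre of its underside. Leave it alone.
- filter_cell: Purple glass filter in a black ring, 41 mm across, 10 mm tall, lying loose; origin at the centre of its underside. Leave it alone.
Not all that is in view belongs to the job. What is shaped like the gauge but pink, red or turquoise is not meant.

How it is judged (in metres and radians):
At the end, for the whole second after the job is handed in: Gauge gripped (over 5 N), foot on the mirror: parallel within 1.5 deg, gap under 2 mm, within 15 mm of the ring's centre along and across the slope, long side within 7 deg of the fall line, pressing 2 to 20 N, at rest; turntable still, mirror's uphill edge within 16 mm of its start (angle between the z axis of gauge and the z axis of mirror, either way round below 0.026 rad and angle between the x axis of gauge and the x axis of mirror, either way round below 0.13 rad and x of gauge_foot in the frame of mirror between -0.015 and 0.015 m and y of gauge_foot in the frame of mirror between -0.015 and 0.015 m and z of gauge_foot in the frame of mirror between -0.002 and 0.002 m and contact force between gauge and mirror between 2 and 20 N and contact force between the fingers and gauge above 5 N and linear speed of gauge below 0.01 m/s and velocity of joint turntable between -0.03 and 0.03 rad/s and distance of top_edge from where it was at the start of the episode below 0.016 m); the arm keeps its last pose, push and grip.
It fails at once if the gauge is pushed hard on the mirror (over 35 N) (contact force between gauge and mirror above 35 N).
It fails at once if the fingers or arm touch the mirror or its clips (contact force between any of the arm, the fingers and mirror above 0.5 N).
It fails at once if the cup is disturbed (distance of cup from where it was at the start of the episode above 0.02 m).
It fails at once if the Barlow is disturbed (distance of barlow from where it was at the start of the episode above 0.02 m).
It fails at once if the filter cell is disturbed (distance of filter_cell from where it was at the start of the episode above 0.02 m).
It also fails if it takes over 42 s, if anything falls off the work surface, if the arm or the gripper's body presses on something with over 40 N, if the wrist force passes 120 N, or if a joint passes its speed limit or range.

## Working session

There is one attempt and no reset: what is moved stays moved. The work goes in short steps, Python scripts to look and compute and a tool call to move; the robot and the scene stay as the last step left them, time stands still between calls to the robot, and variables do not carry over. Pictures are saved under pics/ and viewed, at most 10 in all, crops included, and the job is handed in when it is done.

Besides the shell and the picture viewer there is one more tool, called as a command line: name --argument value ..., lists and objects as JSON in quotes. arm_command: Moves the arm, as the interface text tells. Its arguments: {"type":"object","properties":{"deltas":{"type":"array"},"gripper":{"type":"number"}},"required":["deltas"]}

```bash
mkdir -p pics
cat > h.py <<'E'
import numpy as np, cv2
from cell import state, read_camera, job_done
def K(c): return np.array([[c['fx'],0,c['cx']],[0,c['fy'],c['cy']],[0,0,1.]]), np.array([c['k1'],0,0,0,0.])
def cloud(c):
    """world xyz (mm) for each pixel, nan where no range"""
    h,w=c['range_z'].shape
    u,v=np.meshgrid(np.arange(w),np.arange(h))
    k,d=K(c)
    p=cv2.undistortPoints(np.stack([u,v],-1).reshape(-1,1,2).astype(np.float64),k,d).reshape(h,w,2)
    z=np.where(c['range_z']>0,c['range_z'],np.nan).astype(float)
    P=np.stack([p[...,0]*z,-p[...,1]*z,-z],-1)
    E=np.array(c['extrinsics']); return P@E[:3,:3].T+E[:3,3]
E
python3 - <<'E'
from h import *
s=state(); print(s)
for n in ['top','side','wrist']:
    c=read_camera(n); np.save(f'{n}0.npy',c,allow_pickle=True)
    cv2.imwrite(f'pics/{n}0.png',c['color'][...,::-1]); print(n,np.round(c['extrinsics'],2).tolist(),c['fx'],c['k1'])
E
```

```text
{'t': 0.0, 'joints': array([-1.21159538e+00,  4.91543985e-01,  1.55942814e+00, -1.18788779e-05,
        1.09166144e+00, -1.05628950e-01]), 'qvel': array([ 4.32954669e-04,  7.26712328e-04, -1.68440310e-04,  5.18534694e-04,
       -6.22704052e-04,  4.23259560e-06]), 'tau': array([-7.49904825e-05, -6.12643576e+01, -2.58180696e+01,  6.92777149e-02,
        4.81838908e-02, -9.21571291e-05]), 'eef_pos': array([ 280.08546783, -558.45864771,  197.37876022]), 'tcp_rot': array([-3.14055643e+00, -9.92694793e-05,  4.64835330e-01]), 'ft_force': array([ 0.18476476, -0.00580832,  0.98170647]), 'moment': array([ 0.01358527, -0.01479546,  0.01470008]), 'grip_force': 0.0, 'opening': 0.9992042274597152}
top [[-0.0, 0.99, -0.14, 384.71], [-1.0, -0.0, 0.02, -46.51], [0.02, 0.14, 0.99, 1267.85], [0.0, 0.0, 0.0, 1.0]] 414.11208942613104 -0.06058061752943894
side [[-0.7, 0.48, -0.53, -22.15], [-0.72, -0.47, 0.52, 505.29], [0.0, 0.74, 0.67, 836.05], [0.0, 0.0, 0.0, 1.0]] 395.0303476762513 0.008069640640415772
wrist [[0.45, 0.86, 0.25, 352.79], [-0.89, 0.43, 0.13, -522.99], [-0.0, -0.28, 0.96, 384.23], [0.0, 0.0, 0.0, 1.0]] 321.79575562715524 -0.06348485615358362
```

View pics/top0.png

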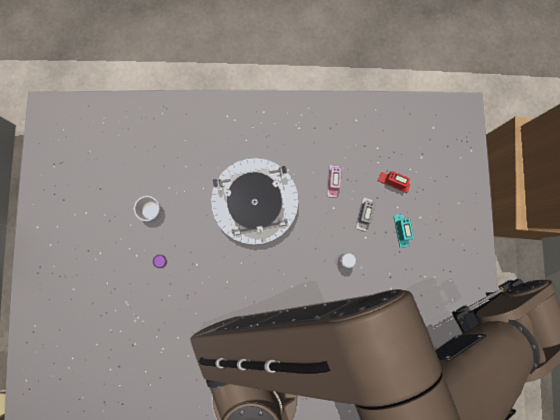

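View pics/side0.png

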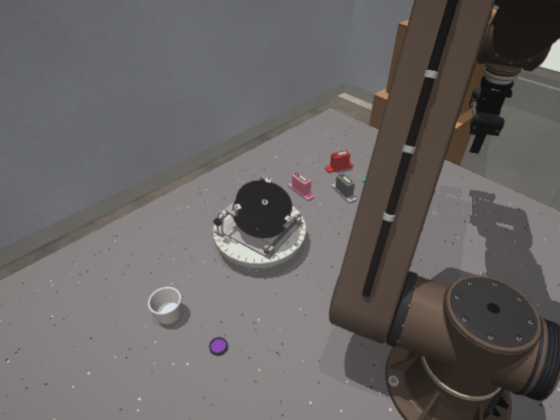

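Top view: gauge-like things are pink (335,181), grey (366,214), red (397,181) and turquoise (404,230). The grey one fits the description (grey housing, bare steel foot). The mirror ring is at (254,202), the Barlow at (348,261), the cup at (147,209) and the filter at (159,261).

Run:
```python
from h import *
c=np.load('top0.npy',allow_pickle=True).item(); P=cloud(c); I=c['color'].astype(int)
a=cv2.resize(c['color'][185:245,325:425],None,fx=7,fy=7,interpolation=cv2.INTER_CUBIC); cv2.imwrite('pics/crop.png',a[...,::-1])
# gauge
W=P[195:235,350:385].reshape(-1,3)
for lo,hi in ((4,30),(45,70)):
    Q=W[(W[:,2]>lo)&(W[:,2]<hi)]; r=cv2.minAreaRect(Q[:,:2].astype(np.float32)); print('gauge',lo,len(Q),r,np.median(Q,0))
B=P[245:278,333:365].reshape(-1,3);B=B[B[:,2]>80];print('barlow',np.median(B,0))
# mirror plane
for n,(u,v),r in (('top',(254,202),26),('side',(264,207),24)):
    c=np.load(n+'0.npy',allow_pickle=True).item(); P=cloud(c); I=c['color'].astype(int)
    yy,xx=np.mgrid[:420,:560]; m=((xx-u)**2+(yy-v)**2<r*r)&np.isfinite(P[...,2])&(I.max(-1)<60)
    Q=P[m]
    for _ in range(4):
        A=np.c_[Q[:,:2],np.ones(len(Q))]; k=np.linalg.lstsq(A,Q[:,2],rcond=None)[0]; e=Q[:,2]-A@k; Q=Q[abs(e)<2.5*e.std()+.5]
    ring=((xx-u)**2+(yy-v)**2<64)&(I.min(-1)>90); rc=P[ring]
    print(n,len(Q),e.std(),'tilt',np.arctan(np.hypot(*k[:2])),'uphill az',np.arctan2(k[1],k[0]),'ring',ring.sum(),np.nanmean(rc,0),'plane z',k@[*np.nanmean(rc,0)[:2],1], np.mean(xx[ring]),np.mean(yy[ring]))
```

```text
gauge 4 174 ((541.6851806640625, -345.16717529296875), (107.57308197021484, 121.90249633789062), 89.68885803222656) [ 523.94753178 -327.16200135    7.57874929]
gauge 45 206 ((542.9193115234375, -334.4062805175781), (28.314361572265625, 63.00009536743164), 75.50901794433594) [ 541.59756014 -332.5078312    59.41869752]
barlow [ 400.27871464 -263.9910653   101.12220335]
top 0 nan tilt 0.0 uphill az 0.0 ring 39 [558.29569255  -2.09667229 159.03511328] plane z 0.0 254.05128205128204 201.4102564102564
side 1562 1.6746017329581893 tilt 0.2969717934904642 uphill az 0.17850640861685235 ring 26 [553.2718711   -1.32457929 158.81309941] plane z 157.97692913135285 264.5769230769231 201.80769230769232
  ret = _var(a, axis=axis, dtype=dtype, out=out, ddof=ddof,
  arrmean = um.true_divide(arrmean, div, out=arrmean,
  ret = ret.dtype.type(ret / rcount)
```

View pics/crop.png

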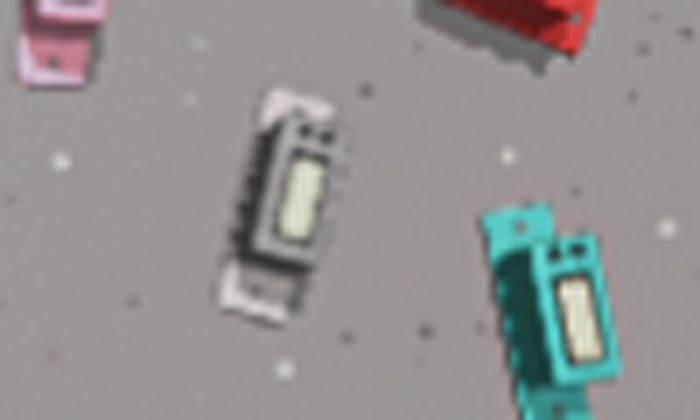

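The crop confirms the grey gauge: grey housing, bare steel foot, at about (542,-334) mm with its long axis at -14.5°. I'll move above it.

arm_command --deltas '[{"dx":0.033,"dy":0.028,"yaw":-5},{"dx":0.033,"dy":0.028,"yaw":-5},{"dx":0.033,"dy":0.028,"yaw":-5},{"dx":0.033,"dy":0.028,"yaw":-5},{"dx":0.033,"dy":0.028,"yaw":-5},{"dx":0.033,"dy":0.028,"yaw":-5},{"dx":0.033,"dy":0.028,"yaw":-5},{"dx":0.031,"dy":0.028,"yaw":-6},{"dx":0}]' --gripper 0.075

```text
$.deltas[0]: bad value
```

Run:
```python
from h import *
s=state(); print(s['t'],s['eef_pos'],s['tcp_rot'],s['ft_force'])
c=read_camera('wrist'); cv2.imwrite('pics/w1.png',c['color'][...,::-1]); P=cloud(c)
Q=P.reshape(-1,3); d=np.hypot(Q[:,0]-542,Q[:,1]+334)
T=Q[(d<45)&(Q[:,2]>54)&(Q[:,2]<66)]; print(len(T),cv2.minAreaRect(T[:,:2].astype(np.float32)),T.mean(0))
T=Q[(d<62)&(Q[:,2]>4)&(Q[:,2]<66)]; print(len(T),cv2.minAreaRect(T[:,:2].astype(np.float32)))
T=Q[(d<62)&(Q[:,2]>5)&(Q[:,2]<11)]; print(len(T),cv2.minAreaRect(T[:,:2].astype(np.float32)))
# top again, whole mirror now
c=read_camera('top'); P=cloud(c); I=c['color'].astype(int); yy,xx=np.mgrid[:420,:560]
m=((xx-254)**2+(yy-202)**2<26**2)&((xx-254)**2+(yy-202)**2>36)&np.isfinite(P[...,2]); Q=P[m]
for _ in range(6):
    A=np.c_[Q[:,:2],np.ones(len(Q))]; k=np.linalg.lstsq(A,Q[:,2],rcond=None)[0]; e=Q[:,2]-A@k; Q=Q[abs(e)<2*e.std()+.5]
print(len(Q),e.std(),k,np.arctan(np.hypot(*k[:2])),np.arctan2(k[1],k[0]),k@[557,-2,1])
```

```text
0.15 [ 280.11008284 -558.4811771   197.50273976] [-3.14074341e+00 -6.39010694e-05  4.64889246e-01] [ 0.77064036 -0.58011417  0.80908743]
0 ((0.0, 0.0), (0.0, 0.0), 0.0) [nan nan nan]
0 ((0.0, 0.0), (0.0, 0.0), 0.0)
0 ((0.0, 0.0), (0.0, 0.0), 0.0)
1865 1.8333925319421038 [ 0.29988411  0.05949806 -8.28378163] 0.2967048468660587 0.19585998968113003 158.6326703390291<stdin>:5: RuntimeWarning: Mean of empty slice.
  ret = um.true_divide(
```

View pics/w1.png

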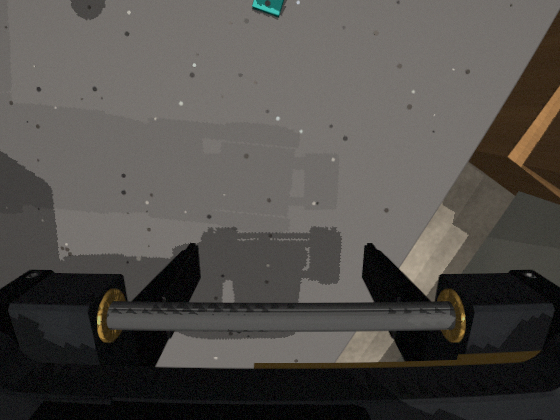

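The move was refused because rows need all four keys. The wrist picture only shows the start pose: fingers at (185,270) and (385,270), turquoise at (268,3). I'll resend it.

arm_command --deltas '[{"dx":0.033,"dy":0.028,"dz":0,"yaw":-5},{"dx":0.033,"dy":0.028,"dz":0,"yaw":-5},{"dx":0.033,"dy":0.028,"dz":0,"yaw":-5},{"dx":0.033,"dy":0.028,"dz":0,"yaw":-5},{"dx":0.033,"dy":0.028,"dz":0,"yaw":-5},{"dx":0.033,"dy":0.028,"dz":0,"yaw":-5},{"dx":0.033,"dy":0.028,"dz":0,"yaw":-5},{"dx":0.031,"dy":0.028,"dz":0,"yaw":-6},{"dx":0,"dy":0,"dz":0,"yaw":0}]' --gripper 0.075

```text
t: 1.15
eef_pos: [545.1, -331.3, 197.7]
tcp_rot: [-3.141, -0.0, -0.251]
ft_force: [-0.2, -0.3, -1.5]
opening: 0.788
grip_force: 0.0
```

Run:
```python
from h import *
c=read_camera('wrist'); cv2.imwrite('pics/w2.png',c['color'][...,::-1]); P=cloud(c)
s=state(); print(s['t'],s['eef_pos'],s['tcp_rot'],s['ft_force'])
Q=P.reshape(-1,3); d=np.hypot(Q[:,0]-542,Q[:,1]+334)
for r,lo,hi in ((45,54,66),(62,4,66),(62,5,11)):
    T=Q[(d<r)&(Q[:,2]>lo)&(Q[:,2]<hi)]; print(len(T),cv2.minAreaRect(T[:,:2].astype(np.float32)),T.mean(0))
```

```text
1.2 [ 543.55531118 -332.86788024  197.65946069] [-3.14151297e+00  2.90297145e-04 -2.47797871e-01] [-0.89852895 -0.66139582  0.36561579]
1655 ((544.1832275390625, -336.0930480957031), (29.899797439575195, 61.88436508178711), 74.89705657958984) [ 545.52814732 -336.16910188   59.99296198]
2267 ((544.2132568359375, -336.10113525390625), (29.899797439575195, 99.50032806396484), 74.89705657958984) [ 554.05823765 -338.52250628   47.70747928]
458 ((544.2384643554688, -336.18511962890625), (29.182727813720703, 99.52913665771484), 74.53968048095703) [ 578.23400552 -345.2800849     7.947725  ]
```

View pics/w2.png

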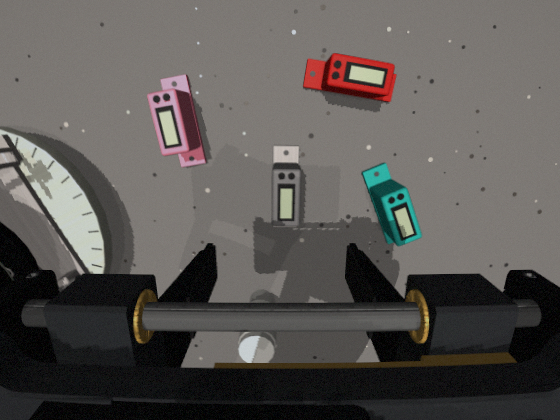

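The wrist view shows the grey gauge at (286,190) between the fingers, clear of pink (175,122), turquoise (393,205) and the Barlow (256,345). I'll descend and grip.

arm_command --deltas '[{"dx":0.002,"dy":-0.0015,"dz":-0.02,"yaw":-1},{"dx":0,"dy":0,"dz":-0.03,"yaw":0},{"dx":0,"dy":0,"dz":-0.03,"yaw":0},{"dx":0,"dy":0,"dz":-0.03,"yaw":0},{"dx":0,"dy":0,"dz":-0.025,"yaw":0},{"dx":0,"dy":0,"dz":-0.016,"yaw":0},{"dx":0,"dy":0,"dz":-0.01,"yaw":0},{"dx":0,"dy":0,"dz":0,"yaw":0},{"dx":0,"dy":0,"dz":0,"yaw":0}]'

```text
t: 2.1
eef_pos: [544.2, -336.8, 37.6]
tcp_rot: [3.141, -0.001, -0.268]
ft_force: [0.2, 0.4, 0.6]
opening: 0.786
grip_force: 0.0
```

arm_command --deltas '[{"dx":0,"dy":0,"dz":0,"yaw":0},{"dx":0,"dy":0,"dz":0,"yaw":0},{"dx":0,"dy":0,"dz":0,"yaw":0},{"dx":0,"dy":0,"dz":0,"yaw":0},{"dx":0,"dy":0,"dz":0,"yaw":0},{"dx":0,"dy":0,"dz":0,"yaw":0},{"dx":0,"dy":0,"dz":0,"yaw":0},{"dx":0,"dy":0,"dz":0,"yaw":0}]' --gripper 0.0

```text
t: 2.9
eef_pos: [544.2, -336.2, 37.0]
tcp_rot: [3.142, -0.0, -0.268]
ft_force: [-0.3, 0.9, 0.3]
opening: 0.312
grip_force: 30.0
```

arm_command --deltas '[{"dx":0,"dy":0,"dz":0.02,"yaw":0},{"dx":0,"dy":0,"dz":0.037,"yaw":0},{"dx":0,"dy":0,"dz":0.037,"yaw":0},{"dx":0,"dy":0,"dz":0.037,"yaw":0},{"dx":0,"dy":0,"dz":0.037,"yaw":0},{"dx":0,"dy":0,"dz":0.037,"yaw":0},{"dx":0,"dy":0,"dz":0.018,"yaw":0},{"dx":-0.007,"dy":0.026,"dz":0,"yaw":2.2},{"dx":-0.007,"dy":0.026,"dz":0,"yaw":2.2},{"dx":-0.007,"dy":0.026,"dz":0,"yaw":2.2},{"dx":-0.007,"dy":0.026,"dz":0,"yaw":2.2},{"dx":-0.007,"dy":0.026,"dz":0,"yaw":2.2},{"dx":-0.007,"dy":0.026,"dz":0,"yaw":2.2},{"dx":-0.007,"dy":0.026,"dz":0,"yaw":2.2},{"dx":-0.007,"dy":0.026,"dz":0,"yaw":2.2},{"dx":-0.007,"dy":0.026,"dz":0,"yaw":2.2},{"dx":-0.007,"dy":0.026,"dz":0,"yaw":2.2},{"dx":-0.007,"dy":0.026,"dz":0,"yaw":2.2},{"dx":-0.007,"dy":0.026,"dz":0,"yaw":2.0},{"dx":0,"dy":0,"dz":0,"yaw":0},{"dx":0,"dy":0,"dz":0,"yaw":0}]'

```text
$.deltas: bad value
```

Run:
```python
from h import *
c=read_camera('wrist'); np.save('w3.npy',c,allow_pickle=True); cv2.imwrite('pics/w3.png',c['color'][...,::-1]); P=cloud(c)
s=state(); print(s['t'],s['eef_pos'],s['tcp_rot'],s['ft_force'],s['grip_force'],s['joints'])
Q=P.reshape(-1,3); Q=Q[np.isfinite(Q[:,2])]; ctr=np.array([556,-2,158.8]); n0=np.array([-.288,-.055,.956])
r=Q-ctr; Q=Q[(np.linalg.norm(r,axis=1)<62)&(abs(r@n0)<8)]
for _ in range(6):
    A=np.c_[Q[:,:2],np.ones(len(Q))]; k=np.linalg.lstsq(A,Q[:,2],rcond=None)[0]; e=Q[:,2]-A@k; Q=Q[abs(e)<2*e.std()+.5]
print(len(Q),e.std(),k,np.arctan(np.hypot(*k[:2])),np.arctan2(k[1],k[0]))
I=c['color']; R=np.linalg.norm(P-ctr,axis=-1)
m=(R<20)&(I.min(-1)>100); print('ring',m.sum(),np.argwhere(m).mean(0)[::-1], [ (np.nanmin(P[m][:,i])+np.nanmax(P[m][:,i]))/2 for i in range(3)], P[m].mean(0))
```

```text
2.95 [ 544.21065243 -336.18626732   36.98108973] [ 3.14150217e+00 -4.11415522e-05 -2.68220386e-01] [ 0.11715068  1.04991957 -0.1322974 ] 29.99591588973999 [-6.56541979e-01  6.96374501e-01  1.66071499e+00 -9.65041752e-05
  7.84430823e-01  1.18254304e+00]
0 nan [0. 0. 0.] 0.0 0.0
  ret = _var(a, axis=axis, dtype=dtype, out=out, ddof=ddof,
  arrmean = um.true_divide(arrmean, div, out=arrmean,
  ret = ret.dtype.type(ret / rcount)
<stdin>:10: RuntimeWarning: Mean of empty slice.
  ret = um.true_divide(
Traceback (most recent call last):
ValueError: zero-size array to reduction operation fmin which has no identity
```

View pics/w3.png

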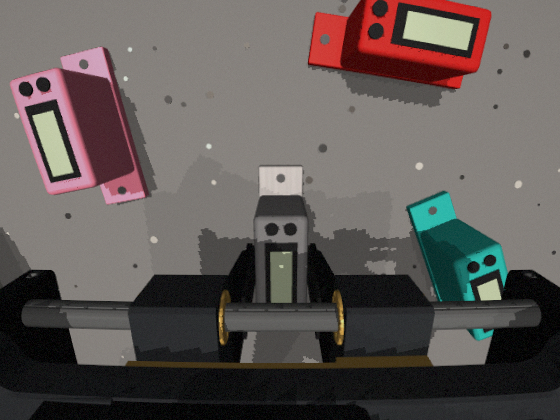

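That call had 21 rows, one too many. The picture confirms the grey gauge is held between the fingers at (281,240). I'll send it in two calls.

arm_command --deltas '[{"dx":0,"dy":0,"dz":0.02,"yaw":0},{"dx":0,"dy":0,"dz":0.037,"yaw":0},{"dx":0,"dy":0,"dz":0.037,"yaw":0},{"dx":0,"dy":0,"dz":0.037,"yaw":0},{"dx":0,"dy":0,"dz":0.037,"yaw":0},{"dx":0,"dy":0,"dz":0.037,"yaw":0},{"dx":0,"dy":0,"dz":0.018,"yaw":0}]'

```text
t: 3.65
eef_pos: [544.6, -336.5, 263.2]
tcp_rot: [3.14, -0.003, -0.268]
ft_force: [0.8, -0.9, -2.4]
opening: 0.31
grip_force: 30.0
```

arm_command --deltas '[{"dx":-0.007,"dy":0.026,"dz":0,"yaw":2.2},{"dx":-0.007,"dy":0.026,"dz":0,"yaw":2.2},{"dx":-0.007,"dy":0.026,"dz":0,"yaw":2.2},{"dx":-0.007,"dy":0.026,"dz":0,"yaw":2.2},{"dx":-0.007,"dy":0.026,"dz":0,"yaw":2.2},{"dx":-0.007,"dy":0.026,"dz":0,"yaw":2.2},{"dx":-0.007,"dy":0.026,"dz":0,"yaw":2.2},{"dx":-0.007,"dy":0.026,"dz":0,"yaw":2.2},{"dx":-0.007,"dy":0.026,"dz":0,"yaw":2.2},{"dx":-0.007,"dy":0.026,"dz":0,"yaw":2.2},{"dx":-0.007,"dy":0.026,"dz":0,"yaw":2.2},{"dx":-0.007,"dy":0.026,"dz":0,"yaw":2.0},{"dx":0,"dy":0,"dz":0,"yaw":0},{"dx":0,"dy":0,"dz":0,"yaw":0}]'

```text
t: 5.05
eef_pos: [460.1, -23.9, 260.0]
tcp_rot: [3.141, -0.0, 0.19]
ft_force: [0.7, -1.0, -1.7]
opening: 0.31
grip_force: 30.0
```

```bash
cat > m.py <<'E'
from h import *
def mirror(c):
    P=cloud(c); Q=P.reshape(-1,3); Q=Q[np.isfinite(Q[:,2])]; ctr=np.array([556,-2,158.8]); n0=np.array([-.288,-.055,.956])
    r=Q-ctr; Q=Q[(np.linalg.norm(r,axis=1)<62)&(abs(r@n0)<8)]
    for _ in range(6):
        A=np.c_[Q[:,:2],np.ones(len(Q))]; k=np.linalg.lstsq(A,Q[:,2],rcond=None)[0]; e=Q[:,2]-A@k; Q=Q[abs(e)<2*e.std()+.5]
    print('mirror',len(Q),e.std(),k,'tilt',np.arctan(np.hypot(*k[:2])),'az',np.arctan2(k[1],k[0]))
    m=(np.linalg.norm(P-ctr,axis=-1)<20)&(c['color'].min(-1)>100)
    if m.any(): print('ring',m.sum(),np.argwhere(m).mean(0)[::-1],P[m].mean(0),(P[m].min(0)+P[m].max(0))/2)
E
python3 - <<'E'
from m import *
c=read_camera('wrist'); np.save('w4.npy',c,allow_pickle=True); cv2.imwrite('pics/w4.png',c['color'][...,::-1])
s=state(); print(s['t'],s['eef_pos'],s['tcp_rot'],s['ft_force'],s['grip_force'],s['joints'])
mirror(c)
E
```

```text
5.1 [460.29993903 -24.43180077 259.93651845] [ 3.14126499e+00 -2.59261567e-05  1.89009561e-01] [ 1.24519026 -0.6446583  -2.62290197] 29.994184970855713 [-1.96300179e-01  1.87473896e-01  1.85376305e+00 -3.29733884e-04
  1.10020855e+00  1.18563607e+00]
mirror 16894 0.738094172768323 [ 0.30028659  0.05828789 -8.54571109] tilt 0.29685289314081426 az 0.19172336280670738
ring 184 [278.34782609  93.42391304] [558.27159721  -3.71545805 159.05811813] [558.02138042  -3.80486803 159.00631909]
```

View pics/w4.png

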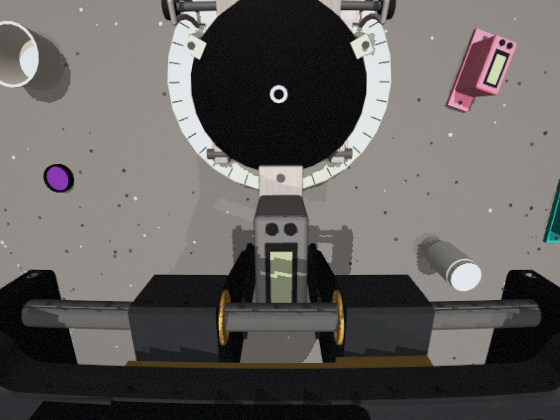

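Wrist view: ring at (278,93), so the face centre is (558.2,-3.8,159), tilt 0.297 rad, uphill azimuth 0.19 rad. I'll move over the mirror, just above first contact of the uphill foot edge.

arm_command --deltas '[{"dx":0.02,"dy":0.004,"dz":0,"yaw":0},{"dx":0.02,"dy":0.004,"dz":0,"yaw":0},{"dx":0.02,"dy":0.004,"dz":0,"yaw":0},{"dx":0.02,"dy":0.004,"dz":0,"yaw":0},{"dx":0.02,"dy":0.005,"dz":0,"yaw":0},{"dx":0,"dy":0,"dz":-0.015,"yaw":0},{"dx":0,"dy":0,"dz":-0.015,"yaw":0},{"dx":0,"dy":0,"dz":-0.01,"yaw":0},{"dx":0,"dy":0,"dz":-0.005,"yaw":0},{"dx":0,"dy":0,"dz":0,"yaw":0},{"dx":0,"dy":0,"dz":0,"yaw":0}]'

```text
t: 6.2
eef_pos: [560.4, -3.5, 215.4]
tcp_rot: [3.141, -0.001, 0.189]
ft_force: [0.0, 0.0, -2.3]
opening: 0.313
grip_force: 30.0
```

Run:
```python
from h import *
s=state(); print(s['eef_pos'],s['tcp_rot'],s['ft_force'],s['moment']); d=s['eef_pos']-[558.2,-3.8,159]
print('u',d@[.982,.1905,0],'v',d@[-.1905,.982,0],'z',d[2])
```

```text
[560.43170086  -3.45110504 215.43703954] [ 3.14129247e+00 -6.26797184e-04  1.88681074e-01] [ 0.01471727  0.00277117 -2.25046977] [0.02638778 0.03503398 0.0490548 ]
u 2.2579947336313206 v -0.0825241614338072 z 56.437039543761216
```

arm_command --deltas '[{"dx":0,"dy":0,"dz":-0.001,"yaw":0},{"dx":0,"dy":0,"dz":-0.001,"yaw":0},{"dx":0,"dy":0,"dz":-0.001,"yaw":0},{"dx":-0.0006,"dy":-0.0001,"dz":-0.001,"yaw":0},{"dx":-0.0006,"dy":-0.0001,"dz":-0.001,"yaw":0},{"dx":0,"dy":0,"dz":0,"yaw":0}]'

```text
t: 6.8
eef_pos: [559.1, -3.4, 210.1]
tcp_rot: [3.141, -0.001, 0.189]
ft_force: [0.7, -0.1, 0.1]
opening: 0.311
grip_force: 30.0
```

arm_command --deltas '[{"dx":-0.0006,"dy":-0.0001,"dz":-0.001,"yaw":0},{"dx":-0.0006,"dy":-0.0001,"dz":-0.001,"yaw":0},{"dx":-0.0006,"dy":-0.0001,"dz":-0.001,"yaw":0},{"dx":0,"dy":0,"dz":0,"yaw":0}]'

```text
t: 7.2
eef_pos: [557.1, -3.7, 207.0]
tcp_rot: [3.141, -0.0, 0.189]
ft_force: [0.8, -0.1, 2.3]
opening: 0.314
grip_force: 30.0
```

```bash
cat > look.py <<'E'
import sys
from m import *
def go(name):
    s=state(); print(s['t'],s['eef_pos'],s['ft_force'],s['moment']); d=s['eef_pos']-[558.2,-3.8,159]
    print('u',d@[.982,.1905,0],'v',d@[-.1905,.982,0],'z',d[2])
    c=read_camera('wrist'); mirror(c); cv2.imwrite(name,c['color'][...,::-1]); P=cloud(c); I=c['color']
    Q=P.reshape(-1,3)-[558.2,-3.8,159]; u=Q@[.982,.1905,0]; v=Q@[-.1905,.982,0]
    for lab,a,b,lo,hi in (('foot',32,60,5,40),):
        m=(u>a)&(u<b)&(abs(v)<11)&(Q[:,2]-u*.306>5)&(Q[:,2]-u*.306<28)
        if m.sum()>5:
            p=np.polyfit(u[m],Q[m,2],1); print('foot top n',m.sum(),'slope rad',np.arctan(p[0]),'res',np.std(Q[m,2]-np.polyval(p,u[m])),'u',u[m].min(),u[m].max(),'height over face',np.mean((Q[m,2]-u[m]*.306)*.956))
go(sys.argv[1])
E
python3 look.py pics/w5.png
```

```text
7.2 [557.10582447  -3.74575935 207.03281312] [ 0.75976325 -0.05654587  2.25152683] [ 0.06380804 -0.2038786  -0.05890141]
u -1.0641475274394712 v 0.26170475616050376 z 48.032813124384234
mirror 9415 0.5806900399565349 [ 0.29912783  0.05843057 -9.59544575] tilt 0.29583743876581764 az 0.1929073938778533
foot top n 882 slope rad 0.04661090937381394 res 0.6401181344927372 u 32.00032743166551 50.47699847182385 height over face 7.966648625603289
```

The gauge is pivoting in the grip at about 4.5 N, as hoped. I'll continue.

arm_command --deltas '[{"dx":-0.0006,"dy":-0.0001,"dz":-0.001,"yaw":0},{"dx":-0.0006,"dy":-0.0001,"dz":-0.001,"yaw":0},{"dx":-0.0006,"dy":-0.0001,"dz":-0.001,"yaw":0},{"dx":-0.0006,"dy":-0.0001,"dz":-0.001,"yaw":0},{"dx":0,"dy":0,"dz":0,"yaw":0}]'

```text
t: 7.75
eef_pos: [554.5, -4.1, 202.9]
tcp_rot: [3.142, 0.001, 0.189]
ft_force: [-2.5, 0.2, 4.7]
opening: 0.313
grip_force: 30.0
```

```bash
python3 look.py pics/w6.png
```

```text
7.75 [554.46095263  -4.14451204 202.85745314] [-2.46509817  0.20309311  4.74279045] [-0.04206954  0.21387092  0.00319106]
u -3.7373740571838723 v 0.37397770427958704 z 43.857453139885166
mirror 9903 0.5816082992910085 [  0.29892729   0.05818097 -10.65382665] tilt 0.2956136164021622 az 0.19222921604777402
foot top n 797 slope rad 0.12259075752108163 res 0.6125289259325104 u 32.004029152580536 50.185568292723524 height over face 6.6625022035827275
```

arm_command --deltas '[{"dx":-0.0006,"dy":-0.0001,"dz":-0.001,"yaw":0},{"dx":-0.0006,"dy":-0.0001,"dz":-0.001,"yaw":0},{"dx":-0.0006,"dy":-0.0001,"dz":-0.001,"yaw":0},{"dx":-0.0006,"dy":-0.0001,"dz":-0.001,"yaw":0},{"dx":-0.0006,"dy":-0.0001,"dz":-0.001,"yaw":0},{"dx":-0.0006,"dy":-0.0001,"dz":-0.001,"yaw":0},{"dx":0,"dy":0,"dz":0,"yaw":0}]'

```text
t: 8.5
eef_pos: [550.7, -4.8, 196.9]
tcp_rot: [-3.142, 0.001, 0.189]
ft_force: [-4.5, -1.7, 5.9]
opening: 0.31
grip_force: 30.0
```

```bash
python3 look.py pics/w7.png
```

```text
8.5 [550.66748408  -4.75512164 196.89537501] [-4.53107833 -1.6691446   5.93911802] [-0.1145729   0.68112795  0.0103226 ]
u -7.578881302822225 v 0.49701483501123545 z 37.89537500949032
mirror 10697 0.580003250791867 [  0.2988375    0.05794989 -11.24429774] tilt 0.29549262162252654 az 0.19154043947822144
foot top n 595 slope rad 0.24396634906178044 res 0.493626854590994 u 32.004743756172246 49.609875009440955 height over face 5.559024071237432
```

arm_command --deltas '[{"dx":-0.0006,"dy":-0.0001,"dz":-0.001,"yaw":0},{"dx":-0.0006,"dy":-0.0001,"dz":-0.001,"yaw":0},{"dx":-0.0006,"dy":-0.0001,"dz":-0.001,"yaw":0},{"dx":0,"dy":0,"dz":0,"yaw":0}]'

```text
t: 8.95
eef_pos: [548.8, -5.0, 193.8]
tcp_rot: [-3.141, 0.001, 0.189]
ft_force: [-4.4, -1.3, 5.9]
opening: 0.315
grip_force: 30.0
```

```bash
python3 look.py pics/w8.png
```

```text
8.95 [548.75142788  -5.04554578 193.84411164] [-4.42229433 -1.28958114  5.85760522] [-0.11954181  0.68081252 -0.01622702]
u -9.51577429582521 v 0.5768270378480573 z 34.84411163980036
mirror 11160 0.5759256510560403 [  0.29905633   0.05810267 -11.37950455] tilt 0.29571584667030326 az 0.19189601940374104
foot top n 409 slope rad 0.2828321250365874 res 0.35789869418348824 u 32.051087503992676 49.21923182569922 height over face 5.2511069940878725
```

arm_command --deltas '[{"dx":-0.0002,"dy":0,"dz":-0.001,"yaw":0},{"dx":-0.0002,"dy":0,"dz":-0.001,"yaw":0},{"dx":0,"dy":0,"dz":0,"yaw":0}]'

```text
t: 9.3
eef_pos: [548.2, -5.1, 191.8]
tcp_rot: [-3.141, 0.002, 0.189]
ft_force: [-6.1, -2.6, 7.3]
opening: 0.31
grip_force: 30.0
```

```bash
python3 look.py pics/w9.png
```

```text
9.3 [548.15373916  -5.11310664 191.83292982] [-6.13888048 -2.61759779  7.32824844] [-0.24660471  0.96006263  0.02035109]
u -10.115574960956021 v 0.6243419740933789 z 32.83292981536516
mirror 11370 0.5879195691350384 [  0.29889772   0.05813543 -11.85834034] tilt 0.2955790942854339 az 0.1921009829176758
foot top n 106 slope rad 0.3053373550199017 res 0.2808552551064561 u 32.14127128577152 48.786622239121755 height over face 5.054745077799671
```

```bash
sed -i 's/\*.306>5)/*.306>1)/' look.py; python3 look.py pics/w10.png
python3 - <<'E'
from m import *
c=read_camera('side'); mirror(c); P=cloud(c); cv2.imwrite('pics/s2.png',cv2.resize(c['color'][130:300,180:360],None,fx=4,fy=3.5,interpolation=cv2.INTER_CUBIC)[...,::-1])
E
```

```text
9.35 [548.15876312  -5.13369122 191.88793826] [-6.28381558 -1.50443942  7.18563287] [-2.48195457e-01  9.25934071e-01 -1.92691888e-04]
u -10.114562792978885 v 0.6031708461472214 z 32.88793825674222
mirror 11353 0.5758313698159493 [  0.29939839   0.05776039 -12.11981443] tilt 0.2959635954763719 az 0.19058014358455372
foot top n 980 slope rad 0.23863404625985404 res 0.7109156769234147 u 32.00843953280283 50.342049057707605 height over face 3.946338998248215
mirror 711 1.408491359823279 [  0.29872716   0.05810832 -11.03046681] tilt 0.2954211309720753 az 0.19212052759879605
ring 27 [261.03703704 203.11111111] [553.38738393  10.83855054 161.77906114] [553.8947792   10.93668378 161.02214404]
```

View pics/s2.png

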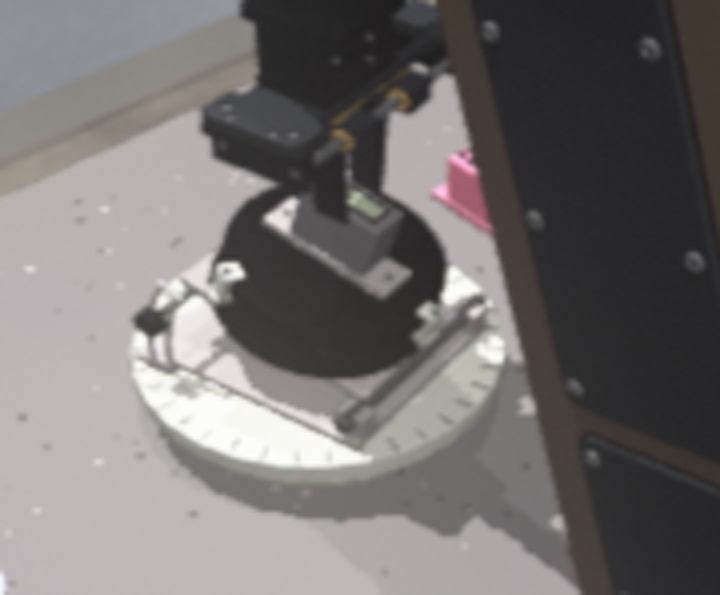

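View pics/w10.png

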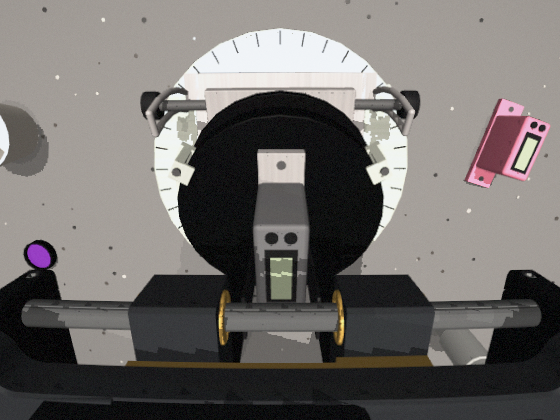

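The pictures show the foot lying on the face along the slope (wrist view: foot top cols 259-304, rows 150-184), clear of the clips. Next I'll check flushness with a local plane fit of foot top against face.

```bash
cat > flush.py <<'E'
from h import *
def fit(Q):
    for _ in range(4):
        A=np.c_[Q[:,:2],np.ones(len(Q))]; k=np.linalg.lstsq(A,Q[:,2],rcond=None)[0]; e=Q[:,2]-A@k; Q=Q[abs(e)<2.5*e.std()+.2]
    n=np.array([-k[0],-k[1],1]); return n/np.linalg.norm(n),Q.mean(0),e.std()
F=[];M=[]
for _ in range(4):
    P=cloud(read_camera('wrist')); F.append(P[154:181,263:300].reshape(-1,3)); M.append(np.r_[P[140:225,205:250].reshape(-1,3),P[140:225,315:355].reshape(-1,3)])
F,M=[np.concatenate(x) for x in (F,M)]; F=F[np.isfinite(F[:,2])]; M=M[np.isfinite(M[:,2])]
nf,cf,ef=fit(F); nm,cm,em=fit(M); x=np.array([.982,.1905,0]); x-=nm*(x@nm); x/=np.linalg.norm(x)
print('foot n',nf,ef,'face n',nm,em,'pitch diff deg',np.degrees((nf-nm)@x),'roll diff',np.degrees((nf-nm)@np.cross(nm,x)))
for a,b in ((154,160),(160,167),(167,174),(174,181)):
    pass
d=(F-cm)@nm; u=(F-cm)@x; print('foot top above face',d.mean(),[ (round(q,1),round(d[abs(u-q)<2].mean(),2)) for q in np.linspace(u.min()+2,u.max()-2,4)])
s=state(); print(s['t'],s['eef_pos'],s['ft_force'],s['qvel'].max())
E
python3 flush.py
```

```text
foot n [-0.26853355 -0.04928078  0.96200891] 0.6170296072427384 face n [-0.28737284 -0.05609842  0.95617458] 0.5941315920549504 pitch diff deg 1.182205604490794 roll diff 0.1780286749966935
foot top above face 8.11887994883832 [(np.float64(8.0), np.float64(8.21)), (np.float64(13.1), np.float64(8.19)), (np.float64(18.3), np.float64(8.12)), (np.float64(23.5), np.float64(7.94))]
9.65 [548.17574764  -5.12346468 191.94582879] [-6.15156756 -1.40087647  6.2120625 ] 0.001132568053955315
```

arm_command --deltas '[{"dx":-0.001,"dy":-0.0002,"dz":-0.0008,"yaw":0},{"dx":-0.001,"dy":-0.0002,"dz":-0.0008,"yaw":0},{"dx":0,"dy":0,"dz":0,"yaw":0},{"dx":0,"dy":0,"dz":0,"yaw":0}]'

```text
t: 10.05
eef_pos: [547.2, -5.4, 190.7]
tcp_rot: [3.141, -0.001, 0.189]
ft_force: [-2.4, -0.2, 6.9]
opening: 0.312
grip_force: 30.0
```

```bash
python3 flush.py
```

```text
foot n [-0.28918563 -0.05489424  0.9556978 ] 0.6088293333847883 face n [-0.287663   -0.05540721  0.95612763] 0.5981712616233327 pitch diff deg -0.08374388669217324 roll diff 0.04547738806075857
foot top above face 7.978844895581609 [(np.float64(7.8), np.float64(7.93)), (np.float64(13.0), np.float64(7.93)), (np.float64(18.1), np.float64(8.07)), (np.float64(23.3), np.float64(7.98))]
10.25 [547.17340542  -5.39981714 190.70151344] [-2.93321947 -0.86924697  7.25412916] 0.001298734077297616
```

The foot is flush: pitch difference -0.08°, foot top 8.0 mm above the face. It presses at about 10 N, the position is within 1–2 mm, and the turntable angle is unchanged.

```bash
python3 -c "from cell import job_done; print(job_done())"
```

```text
the job is handed in; nothing more can be done
None
```

I've handed the job in, with no verdict returned: by my last measurements the gauge is still gripped and lies flush on the mirror over the ring (0.1° off), pressing about 10 N, with the turntable angle unchanged.

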